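# Rack the washed pots and start the drier

### The arm

A 7-joint arm with a two-finger parallel gripper is mounted at the origin on a cart in front of the work surface, level with it; the furniture and walls round the work are solid. World frame = base frame: x ahead of the robot, y to its left, z up, the work surface at z = 0. Lengths are in m, angles in rad, forces in N, time in s.
With the tool pointing down it reaches from about 0.4 to 0.9 m from the base axis. Payload 5.5 kg.
Tool frame: the origin (TCP) lies midway between the tips of the shut fingers; the grasp point (between the pads) lies 19 mm behind it (manip.grip_depth is the distance from the TCP to the grasp point, in m); z points along the fingers, x is the direction in which the jaws open and shut, and the axes are right-handed (so a half turn about z gives the same grasp; the last joint's range is limited). The gripper opens to 92 mm and grips with 3 to 60 N. Pads are 19 mm wide; open, the fingers measure 130 mm over their backs; the gripper's body (75 mm by 190 mm) begins 47 mm behind the grasp point.
Start: joints at [-1.025, 0.501, -0.427, 1.55, 0.221, 1.138, -0.21], TCP at [0.181, 0.624, 0.227] pointing down, gripper open.
Joint ranges: [-2.88, 2.88], [-0.31, 2.03], [-1.54, 1.56], [0.2, 2.42], [-1.41, 4.55], [0.19, 2.02], [-2.57, 2.57]. Speed limits (rad/s): [2.57, 2.57, 3.14, 3.14, 3.14, 3.14, 3.14].

### API

Orientations are given as a unit quaternion [x, y, z, w].
In Python, from bench import manip, effector, viewer gives the robot as it stands. Calls block until the motion is done:
- manip.move_pose(position, orientation): joint-space move of the TCP to a pose.
- manip.servo_line(position, ori=None, vel=0.15): straight line of the TCP; ori=None keeps the orientation; vel is the mean speed in m/s.
- manip.movej(angles): joint-space move.
- effector.open_jaws() and effector.close(f_grip=None): open the fingers fully, or close them until they stop; f_grip is the grip in N (None keeps the last).
- manip.sleep(seconds).
- manip.solve_ik(position, orientation): joint angles nearest the present ones, or None.
- viewer.get_image(name): name is "scene" or "top" or "wrist"; returns the picture (400x640x3 uint8, red, green, blue); there is no depth.
- viewer.get_calibration(name): a dict with "vfov" (degrees; the focal length in pixels is half the picture's height over the tangent of half this angle, whatever the lens; pixels are square), "cx", "cy" (the principal point, pixels), "dist_coeffs" ([k1, k2, p1, p2, k3] as OpenCV has them; the pictures are not rectified), "eye" and "attitude" of the camera in the world. Camera axes: x right, y down, z forward; pixel columns grow to the right and rows downward; lengths in m; the calibration is good to about 2 mm. A picture is of the moment at which its call begins: read the wrist's pose just before it. get_calibration takes no time and is no camera call; for the wrist camera it gives the pose at the moment of the call.
A pose or a line that the arm cannot do raises manip.PlanningError and nothing moves.
- manip.hand_in(): hands the job in, once; it reports no verdict.
Readings, each from a call of its own:
- manip.current_clock(): time.
- manip.current_q(): joint angles.
- manip.current_joint_velocities(): joint speeds.
- manip.current_tau(): joint torques, N m.
- manip.current_tool_pos(): TCP position.
- manip.current_tcp_rot(): TCP orientation.
- manip.current_force(): force on the tool from outside, world axes, zero at the start.
- manip.current_wrist_torque(): the same for the moment, N m.
- manip.current_finger_gap(): finger opening in m.
Only numpy, scipy, OpenCV 4.12 (cv2) and the standard library are available. Lean on these libraries where they do the work, as an engineer would, in place of code of your own. Each camera call takes 0.05 s, during which the arm holds its last target. There are 200 camera calls.

### The job

The washed steel pots lie on their sides on the table: turn every one upside down and set it over a white peg of the drying stand, one pot to a peg, so that its rim sits down on the tray. Only when all of them are on, turn the black timer knob clockwise past its click so that it stays on. Leave the other things where they lie.

Things in the scene. Friction and masses are not known exactly. Their poses are not given: they have to be found in the camera images.
- pot_0_center (a point): Centre of a square steel pot, 54 x 54 mm outside, 85 mm long, walls and bottom 3 mm, inside 48 x 48 x 82 mm deep, 0.13-0.21 kg. Lies on its side on the table, centre 27 mm up. +x runs along it from the closed bottom (42.5 mm behind the centre) out of the open mouth; y, z square to its sides. At the start the mouth faces the robot's right (-y), give or take 28 degrees. None if absent.
- pot_1_center (a point): Centre of a further pot, the same in all as pot_0 (size, axes, start). Three or four of the four pots are present; an absent one reads None.
- pot_2_center (a point): Centre of a further pot, the same in all as pot_0 (size, axes, start). Three or four of the four pots are present; an absent one reads None.
- pot_3_center (a point): Centre of a further pot, the same in all as pot_0 (size, axes, start). Three or four of the four pots are present; an absent one reads None.
- pot_0_rim (a point): Middle of the open mouth of pot_0, in the plane of its rim; same axes as its centre point. None if absent.
- pot_1_rim (a point): Middle of the open mouth of pot_1, in the plane of its rim; same axes as its centre point. None if absent.
- pot_2_rim (a point): Middle of the open mouth of pot_2, in the plane of its rim; same axes as its centre point. None if absent.
- pot_3_rim (a point): Middle of the open mouth of pot_3, in the plane of its rim; same axes as its centre point. None if absent.
- peg_0 (a point): Foot of an upright white peg of the drying stand: on its axis, at the top of the steel drain tray, 30 mm above the table. z up, y along the row of pegs, x to the stand's back. Peg 34 mm thick, 65 mm high, tapering over its last 15 mm to 20 mm at the tip. Leftmost (+y) of four such pegs 100 mm apart in one row. The stand is fixed; its tray is 110 mm deep.
- peg_1 (a point): Foot of the next peg, like peg_0, 100 mm to its right (-y).
- peg_2 (a point): Foot of the next peg, like peg_0, 200 mm to its right (-y).
- peg_3 (a point): Foot of the rightmost peg, like peg_0. Beyond it, centred 135 mm to its right, stands the grey timer housing, 112 x 105 mm and 70 mm high, part of the stand.
- timer_grip (a point): Point on the upright axis of the black timer knob, 7 mm below the top of its grip bar. The knob stands on the grey housing (bar top 114 mm above the table). The bar is 49 mm long along this point's x, 14 mm thick along its y, 32 mm high; the point turns with the knob. A white line on the bar's -x half points at the robot when off.
- timer (a joint): Angle of the timer knob, rad: 0 = off, grows as it is turned clockwise seen from above; end stop at 1.45. A sprung detent resists with up to about 0.12 N m as far as a hump at 0.65; beyond it the spring pulls the knob on and it clicks to rest at about 1.3 (on). Let go before the hump it springs back to 0.
- sanding_block: A loose cork sanding block, 52 x 92 x 32 mm, lying flat on the table beside the work; a bystander, to be left where it is. Origin at the centre of its underside, z up.
- whetstone: A loose grey whetstone, 33 x 68 x 27 mm, lying flat on the table beside the work; a bystander, to be left where it is. Origin at the centre of its underside, z up.
Mind the look-alikes: they are no part of the job. Leave any orange or purple look-alike of the part that bears pot_3_center alone.

How it is judged:
On the way, in this order (a step that is already met when the one before it is completed fails the run):
1. every pot present is upside down over a peg, its rim down on the tray, with the timer still off (angle between each of pot_0_center, pot_1_center, pot_2_center, pot_3_center's own x axis and vertical above 3 rad and height (world z) of pot_0_rim between 0.024 and 0.036 m and (horizontal distance between pot_0_center and peg_0 below 0.016 m or horizontal distance between pot_0_center and peg_1 below 0.016 m or horizontal distance between pot_0_center and peg_2 below 0.016 m or horizontal distance between pot_0_center and peg_3 below 0.016 m) and height (world z) of pot_1_rim between 0.024 and 0.036 m and (horizontal distance between pot_1_center and peg_0 below 0.016 m or horizontal distance between pot_1_center and peg_1 below 0.016 m or horizontal distance between pot_1_center and peg_2 below 0.016 m or horizontal distance between pot_1_center and peg_3 below 0.016 m) and height (world z) of pot_2_rim between 0.024 and 0.036 m and (horizontal distance between pot_2_center and peg_0 below 0.016 m or horizontal distance between pot_2_center and peg_1 below 0.016 m or horizontal distance between pot_2_center and peg_2 below 0.016 m or horizontal distance between pot_2_center and peg_3 below 0.016 m) and height (world z) of pot_3_rim between 0.024 and 0.036 m and (horizontal distance between pot_3_center and peg_0 below 0.016 m or horizontal distance between pot_3_center and peg_1 below 0.016 m or horizontal distance between pot_3_center and peg_2 below 0.016 m or horizontal distance between pot_3_center and peg_3 below 0.016 m) and value of joint timer below 0.4 rad), for 0.2 s.
2. the timer knob has been turned past its click (value of joint timer above 1.1 rad), for 0.2 s.
At the end, for the whole second after the job is handed in: Every pot present is mouth down (within 8 degrees) over a peg, its centre within 16 mm of the peg's axis and its rim within 6 mm of the tray top, released and at rest, and the timer knob stays beyond 1.1 rad (angle between each of pot_0_center, pot_1_center, pot_2_center, pot_3_center's own x axis and vertical above 3 rad and height (world z) of pot_0_rim between 0.024 and 0.036 m and (horizontal distance between pot_0_center and peg_0 below 0.016 m or horizontal distance between pot_0_center and peg_1 below 0.016 m or horizontal distance between pot_0_center and peg_2 below 0.016 m or horizontal distance between pot_0_center and peg_3 below 0.016 m) and height (world z) of pot_1_rim between 0.024 and 0.036 m and (horizontal distance between pot_1_center and peg_0 below 0.016 m or horizontal distance between pot_1_center and peg_1 below 0.016 m or horizontal distance between pot_1_center and peg_2 below 0.016 m or horizontal distance between pot_1_center and peg_3 below 0.016 m) and height (world z) of pot_2_rim between 0.024 and 0.036 m and (horizontal distance between pot_2_center and peg_0 below 0.016 m or horizontal distance between pot_2_center and peg_1 below 0.016 m or horizontal distance between pot_2_center and peg_2 below 0.016 m or horizontal distance between pot_2_center and peg_3 below 0.016 m) and height (world z) of pot_3_rim between 0.024 and 0.036 m and (horizontal distance between pot_3_center and peg_0 below 0.016 m or horizontal distance between pot_3_center and peg_1 below 0.016 m or horizontal distance between pot_3_center and peg_2 below 0.016 m or horizontal distance between pot_3_center and peg_3 below 0.016 m) and contact force between the fingers and pot_0 below 0.5 N and contact force between the fingers and pot_1 below 0.5 N and contact force between the fingers and pot_2 below 0.5 N and contact force between the fingers and pot_3 below 0.5 N and linear speed of each of pot_0, pot_1, pot_2, pot_3 below 0.02 m/s and value of joint timer above 1.1 rad); the robot touches nothing.
It fails at once if the sanding block is moved by more than 5 cm (distance of sanding_block from where it was at the start of the episode above 0.05 m).
It fails at once if the whetstone is moved by more than 5 cm (distance of whetstone from where it was at the start of the episode above 0.05 m).
Of pot_0, pot_1, pot_2, pot_3 only 3 to 4 are there at a start; the rules pass over those that are not, and their reading is None.
At some moment in a run one of pot_0, pot_1, pot_2, pot_3 may be knocked a few centimetres aside while the robot is not near it.
It also fails if it takes over 210 s, if anything falls off the work surface, if the arm or the gripper's body presses on something with over 40 N, if the wrist force passes 120 N, or if a joint passes its speed limit or range.

## Working session

There is one attempt and no reset: what is moved stays moved. The work goes in short steps, each a Python script; the robot and the scene stay as the last script left them, time stands still between calls to the robot, and variables do not carry over. Pictures are saved under pics/ and viewed, about 12 in all and at most 16, crops included, and the job is handed in when it is done.

```bash
mkdir -p pics; ls; python3 - <<'E'
from bench import manip, effector, viewer
import cv2
for n in ("scene","top"):
    im=viewer.get_image(n); cv2.imwrite(f"pics/{n}0.png",im[:,:,::-1]); print(n,viewer.get_calibration(n))
print(viewer.get_calibration("wrist"),manip.current_tool_pos(),manip.current_tcp_rot(),manip.grip_depth,manip.current_clock())
E
```

```text
pics
scene {'vfov': 54.213114801330995, 'cx': 321.9481306588225, 'cy': 198.1904200931912, 'dist_coeffs': array([-0.08408384,  0.        ,  0.        ,  0.        ,  0.        ]), 'eye': array([-0.16590391, -0.50373291,  1.14799239]), 'attitude': array([ 0.8420354 , -0.42570702,  0.15712871, -0.2916513 ])}
top {'vfov': 55.1454566986169, 'cx': 318.8612967412028, 'cy': 199.0941321296434, 'dist_coeffs': array([-0.07106924,  0.        ,  0.        ,  0.        ,  0.        ]), 'eye': array([ 0.41298492, -0.01627214,  1.18455693]), 'attitude': array([-0.69827438,  0.71474857, -0.0239425 ,  0.03121103])}
{'vfov': 58.78600927973172, 'cx': 318.018542174021, 'cy': 202.88877027382813, 'dist_coeffs': array([-0.06371722,  0.        ,  0.        ,  0.        ,  0.        ]), 'eye': array([0.11792225, 0.64229611, 0.3832338 ]), 'attitude': array([0.79331471, 0.59595037, 0.07397175, 0.10011547])} [0.18124429 0.62356626 0.2257944 ] [ 7.99689617e-01  6.00412998e-01 -7.08134548e-04  4.97388921e-04] 0.0188 0.1
```

View pics/top0.png

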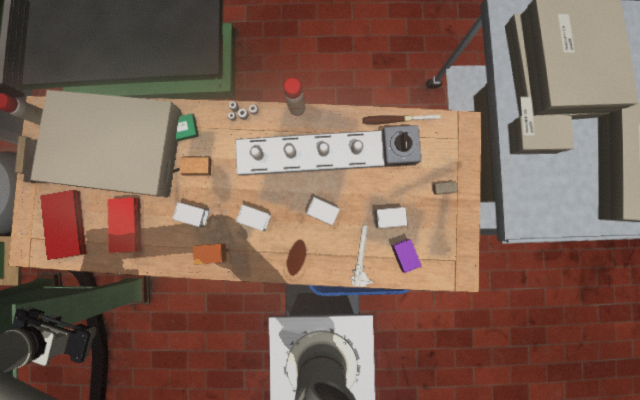

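View pics/scene0.png

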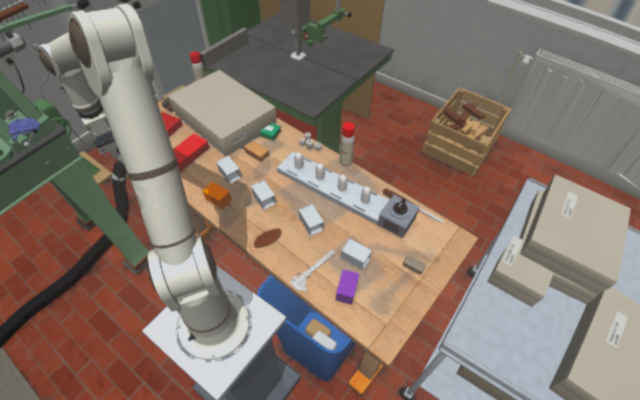

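Candidates: steel pots at top-image pixels (191,214), (253,216), (322,210) and (391,217), so all four are present. Look-alikes to leave alone are orange (209,254) and purple (406,256). The cork block (195,166) and whetstone (445,187) are bystanders. The pegs run from (257,153) to (357,145), and the knob is at (403,142).

```bash
cat > h.py <<'E'
from bench import manip, effector, viewer
import numpy as np, cv2
from scipy.spatial.transform import Rotation as R
from scipy.optimize import minimize
def cam(n):
    c=viewer.get_calibration(n); f=200/np.tan(np.radians(c["vfov"]/2))
    K=np.array([[f,0,c["cx"]],[0,f,c["cy"]],[0,0,1]]); return K,c["dist_coeffs"],np.array(c["eye"]),R.from_quat(c["attitude"])
def shot(n):
    C=cam(n); return viewer.get_image(n)[:,:,::-1].copy(),C
def proj(C,P):
    K,d,e,r=C; q=r.inv().apply(np.atleast_2d(P)-e)
    return cv2.projectPoints(q,np.zeros(3),np.zeros(3),K,d)[0].reshape(-1,2)
def unproj(C,px,z):
    K,d,e,r=C; u=cv2.undistortPoints(np.array(px,float).reshape(-1,1,2),K,d).reshape(-1,2)
    v=r.apply(np.c_[u,np.ones(len(u))]); return e+v*((z-e[2])/v[:,2])[:,None]
def box(p):   # pot lying: p=x,y,yaw of +x (mouth)
    c=np.array([[a*.0425,b*.027,k*.027+.027] for a in(-1,1) for b in(-1,1) for k in(-1,1)])
    return R.from_euler('z',p[2]).apply(c)+[p[0],p[1],0]
def mask(im):
    h=cv2.cvtColor(im,cv2.COLOR_BGR2HSV); m=((h[...,1]<70)&(h[...,2]>70)).astype(np.uint8)
    return m
def fit(C,m,p0):
    S=4
    def cost(p):
        hull=cv2.convexHull(proj(C,box(p)).astype(np.float32))
        x0,y0=proj(C,[[p0[0],p0[1],.027]])[0]; w=W
        x0=int(x0)-w; y0=int(y0)-w
        a=np.zeros((2*w*S,2*w*S),np.uint8)
        cv2.fillPoly(a,[np.round(((hull.reshape(-1,2)-[x0,y0]+.5)*S)*16).astype(np.int32)],1,shift=4)
        mm=cv2.copyMakeBorder(m,200,200,200,200,cv2.BORDER_CONSTANT,value=0)[y0+200:y0+200+2*w,x0+200:x0+200+2*w]
        mm=cv2.resize(mm,None,fx=S,fy=S,interpolation=cv2.INTER_NEAREST)
        return 1-(a&mm).sum()/max(1,(a|mm).sum())
    W=int(.062*C[0][0,0]/C[2][2])
    best=None
    for dy in np.radians([-20,0,20]):
        s=np.array([p0[0],p0[1],p0[2]+dy])
        r=minimize(cost,s,method='Nelder-Mead',options=dict(initial_simplex=np.array([s,s+[.01,0,0],s+[0,.01,0],s+[0,0,.2]]),xatol=3e-4,fatol=1e-4,maxiter=150))
        if best is None or r.fun<best.fun: best=r
    return best.x,best.fun
def draw(im,C,p):
    P=proj(C,box(p)); h=cv2.convexHull(P.astype(np.float32)).astype(int); cv2.polylines(im,[h],True,(0,0,255),1)
    cv2.circle(im,tuple(proj(C,[[p[0]+.0425*np.cos(p[2]),p[1]+.0425*np.sin(p[2]),.054]])[0].astype(int)),2,(0,255,0),-1)
def toolR(t,jaw):  # t: finger dir, jaw dir
    t=np.array(t)/np.linalg.norm(t); j=np.array(jaw)-np.dot(jaw,t)*t; j/=np.linalg.norm(j)
    return R.from_matrix(np.c_[j,np.cross(t,j),t])
E
python3 - <<'E'
from h import *
im,C=shot("top"); m=mask(im)
for px in [(191,214),(253,216),(322,210),(391,217)]:
    q=unproj(C,[px],.04)[0]; p,c=fit(C,m,[q[0],q[1],-np.pi/2]); print(p.round(4),np.degrees(p[2]).round(1),round(c,3)); draw(im,C,p)
pk=unproj(C,[(257,152),(290,149.5),(323,147),(357,145)],.09); print(pk.round(4))
print("knob",unproj(C,[(403,142)],.114).round(4), "bystanders",unproj(C,[(209,254),(406,256),(195,166),(445,187)],.03).round(3))
v=im[120:280,160:460]; cv2.imwrite("pics/a.png",cv2.resize(v,None,fx=2.6,fy=2.6,interpolation=cv2.INTER_CUBIC))
E
```

```text
[ 0.4666  0.3874 -1.8653] -106.9 0.054
[ 0.4523  0.1949 -1.929 ] -110.5 0.081
[ 0.4695 -0.0149 -2.0523] -117.6 0.228
[ 0.4435 -0.2204 -1.5404] -88.3 0.186
[[ 0.6403  0.1707  0.09  ]
 [ 0.6451  0.0745  0.09  ]
 [ 0.6499 -0.0215  0.09  ]
 [ 0.6535 -0.1202  0.09  ]]
knob [[ 0.654  -0.2492  0.114 ]] bystanders [[ 0.345  0.33   0.03 ]
 [ 0.326 -0.263  0.03 ]
 [ 0.615  0.374  0.03 ]
 [ 0.531 -0.39   0.03 ]]
```

View pics/a.png

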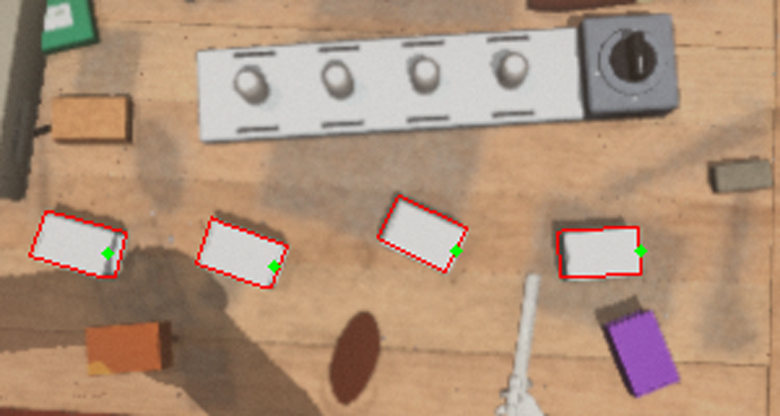

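```bash
cat >> h.py <<'E'
Z=np.array([0,0,1.])
def T4(r,p): M=np.eye(4); M[:3,:3]=r.as_matrix(); M[:3,3]=p; return M
GD=manip.grip_depth
def grasp(p,a,s,d,flip=1):
    """tool pose gripping lying pot p=(x,y,yaw); a tilt, s toward bottom, d above axis"""
    m=np.array([np.cos(p[2]),np.sin(p[2]),0]); t=-np.cos(a)*Z+np.sin(a)*m
    g=np.array([p[0],p[1],.027])-s*m+d*Z
    return T4(toolR(t,flip*np.cross(Z,m)),g+GD*t)
def inhand(p,T): return np.linalg.inv(T)@T4(R.from_euler('z',p[2]),[p[0],p[1],.027])
def place(xy,z,phi,H):
    """tool pose putting pot centre at xy,z mouth down, finger azimuth phi"""
    # pot x down; pot z -> -(old) : pot's own +z (up when lying) turns to face back to the gripper (-azimuth)
    zz=np.array([-np.cos(phi),-np.sin(phi),0]); x=-Z; y=np.cross(zz,x)
    return T4(R.from_matrix(np.c_[x,y,zz]),[xy[0],xy[1],z])@np.linalg.inv(H)
def args(T): return T[:3,3],R.from_matrix(T[:3,:3]).as_quat()
E
python3 - <<'E'
from h import *
pots=[[.4666,.3874,-1.8653],[.4523,.1949,-1.929],[.4695,-.0149,-2.0523],[.4435,-.2204,-1.5404]]
pegs=[[.640,.1707],[.645,.0745],[.650,-.0215],[.6535,-.12]]
for a in (0,30,45,60):
  for fl in (1,-1):
    A=np.radians(a); g=[];
    for p in pots:
        T=grasp(p,A,.02,.004,fl); q=manip.solve_ik(*args(T)); g.append(q is not None)
    print(a,fl,"grasp",g, None if q is None else np.round(q,2))
    H=inhand(p,T)
    for i,k in enumerate(pegs):
        ok=[]
        for ph in range(-60,61,15):
            q1=manip.solve_ik(*args(place(k,.0725,np.radians(ph),H))); q2=manip.solve_ik(*args(place(k,.175,np.radians(ph),H)))
            ok.append(int(q1 is not None)+2*int(q2 is not None))
            if ph==0 and i==1 and q1 is not None: print("   ",np.round(q1,2))
        print("  peg",i,ok)
E
```

```text
0 1 grasp [True, True, True, True] [-0.27  0.69  0.8   2.12 -0.81  0.68  1.13]
  peg 0 [3, 3, 3, 3, 3, 3, 3, 3, 3]
    [-1.45  1.87  0.88  2.33  2.3   1.1   0.27]
  peg 1 [3, 3, 3, 3, 1, 1, 3, 3, 3]
  peg 2 [3, 3, 3, 3, 1, 3, 3, 3, 3]
  peg 3 [3, 3, 3, 3, 3, 3, 3, 3, 3]
0 -1 grasp [True, True, True, True] [-0.47  0.91  1.13  2.13 -1.13  0.91 -1.77]
  peg 0 [3, 3, 3, 3, 3, 3, 3, 3, 3]
    [ 0.15  1.27 -0.42  2.3   3.16  1.96 -1.17]
  peg 1 [3, 3, 3, 3, 3, 3, 3, 3, 3]
  peg 2 [3, 3, 3, 3, 1, 3, 3, 3, 3]
  peg 3 [3, 3, 3, 3, 3, 3, 3, 3, 3]
30 1 grasp [True, True, True, True] [-0.16  0.58  0.19  2.22  0.94  0.53 -0.84]
  peg 0 [3, 3, 3, 3, 3, 3, 3, 3, 3]
    [ 0.5   0.95 -0.87  2.37  2.72  1.2   2.3 ]
  peg 1 [3, 3, 3, 3, 3, 3, 3, 3, 3]
  peg 2 [3, 3, 3, 3, 3, 3, 3, 3, 3]
  peg 3 [3, 3, 3, 3, 3, 3, 3, 3, 3]
30 -1 grasp [True, True, True, True] [ 0.16  0.58 -0.18  2.21  1.14  0.7   2.16]
  peg 0 [3, 3, 3, 3, 3, 3, 3, 3, 3]
    [-0.23  0.69 -0.06  2.39  2.83  1.   -1.51]
  peg 1 [3, 3, 3, 3, 3, 3, 3, 3, 3]
  peg 2 [3, 3, 3, 3, 3, 3, 3, 3, 3]
  peg 3 [3, 3, 3, 3, 3, 3, 3, 3, 3]
45 1 grasp [
[... 377 characters left out ...]
    [ 0.05  0.55 -0.34  2.28  2.54  0.55 -1.09]
  peg 1 [3, 3, 3, 3, 3, 3, 3, 3, 3]
  peg 2 [3, 3, 3, 3, 3, 3, 3, 3, 3]
  peg 3 [3, 3, 3, 3, 3, 3, 3, 3, 3]
60 1 grasp [True, True, True, True] [-0.55  0.91  0.31  2.16  1.1   0.86 -1.35]
  peg 0 [3, 3, 3, 3, 3, 3, 3, 3, 3]
    [-1.16  1.1   1.35  2.15  4.49  0.86 -0.41]
  peg 1 [3, 3, 3, 3, 3, 3, 3, 3, 3]
  peg 2 [3, 3, 3, 3, 3, 3, 3, 3, 3]
  peg 3 [3, 3, 3, 3, 3, 3, 3, 3, 3]
60 -1 grasp [True, True, True, True] [-0.08  0.89 -0.23  2.14  1.35  1.24  1.66]
  peg 0 [3, 3, 3, 3, 3, 3, 3, 3, 3]
    [-0.04  0.49 -0.21  2.12  1.46  0.2  -0.03]
  peg 1 [3, 3, 3, 3, 3, 3, 3, 3, 3]
  peg 2 [3, 3, 3, 3, 3, 3, 3, 3, 3]
  peg 3 [3, 3, 3, 3, 3, 3, 3, 3, 3]
```

```bash
python3 - <<'E'
from h import *
t0=manip.current_clock()
manip.move_pose([.64,.0,.33],toolR(-Z,[0,1,0]).as_quat())
print(manip.current_clock()-t0,manip.current_q().round(2) if hasattr(manip.current_q(),'round') else manip.current_q())
im,C=shot("wrist"); cv2.imwrite("pics/w1.png",im)
# predicted pegs from top
pk=unproj(cam("top"),[(257,152),(290,149.5),(323,147),(357,145)],.09)
print(C[2],proj(C,pk).round(1))
E
```

```text
2.7583 [-0.    0.38 -0.06  1.46  0.02  1.31  1.51]
[0.57393529 0.001288   0.48729337] [[465.9 173.7]
 [382.2 177.4]
 [297.8 181.4]
 [211.7 184.4]]
```

View pics/w1.png

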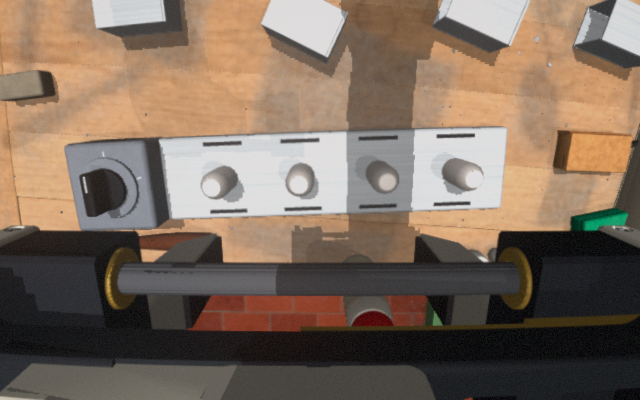

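```bash
python3 - <<'E'
from h import *
im,C=cv2.imread("pics/w1.png"),cam("wrist")
a=unproj(C,[(456,135.5),(378,138),(300,140.5),(222,143.5)],.03); b=unproj(C,[(452,204),(378,206.5),(303,209),(229,211)],.03)
P=(a+b)/2; print(P.round(4),np.linalg.norm(np.diff(P,axis=0),axis=1).round(4))
# rigid fit: peg_i = c + (1.5-i)*.1*u
u=P[0]-P[3]; yaw=np.arctan2(-u[0],u[1]); c=P.mean(0)
u=np.array([-np.sin(yaw),np.cos(yaw)]); pegs=np.array([c[:2]+(1.5-i)*.1*u for i in range(4)]); print(np.degrees(yaw),pegs.round(4))
v=np.array([np.cos(yaw),np.sin(yaw)]); k=pegs[3]-.135*u; print("timer centre",k)
for g in pegs:
  for z,r in((.03,.017),(.08,.017),(.095,.01)):
    th=np.linspace(0,2*np.pi,30); cv2.polylines(im,[proj(C,np.c_[g[0]+r*np.cos(th),g[1]+r*np.sin(th),0*th+z]).astype(int)],True,(0,0,255),1)
kc=proj(C,[[*k,.114],[*k,.07]]).astype(int)
for q in kc: cv2.circle(im,tuple(q),2,(0,255,0),-1)
cv2.imwrite("pics/w1o.png",cv2.resize(im[110:240,50:530],None,fx=1.66,fy=1.66,interpolation=cv2.INTER_CUBIC))
np.save("pegs.npy",pegs)
E
```

```text
[[ 0.6462  0.1799  0.03  ]
 [ 0.65    0.0797  0.03  ]
 [ 0.6536 -0.02    0.03  ]
 [ 0.6569 -0.1199  0.03  ]] [0.1002 0.0998 0.0999]
2.055501405162073 [[ 0.6463  0.1798]
 [ 0.6499  0.0799]
 [ 0.6535 -0.02  ]
 [ 0.657  -0.12  ]]
timer centre [ 0.66189077 -0.25488784]
```

View pics/w1o.png

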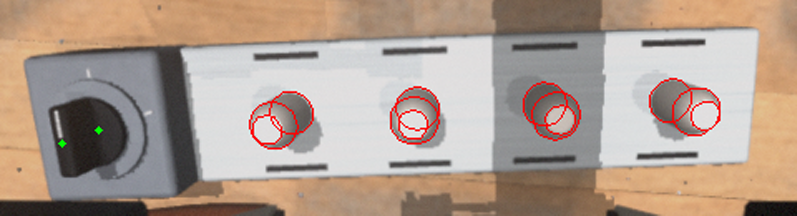

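```bash
cat >> h.py <<'E'
pegs=np.load("pegs.npy")
def go(T): manip.move_pose(*args(T))
def up(T,dz): T=T.copy(); T[2,3]+=dz; return T
def dist(T):
    q=manip.solve_ik(*args(T)); return 99 if q is None else np.abs(np.array(q)-np.array(manip.current_q())).max()
def look(p,tag=None):
    """wrist view from above pot estimate, refit"""
    best=min(((T:=T4(toolR(-Z,[np.cos(g),np.sin(g),0]),np.array([p[0],p[1],.26])+.066*np.array([np.sin(g),-np.cos(g),0])*1)) for g in np.arange(0,6.28,.52)),key=dist)
    go(best); im,C=shot("wrist"); m=mask(im); r=fit(C,m,p)
    if tag: draw(im,C,r[0]); cv2.imwrite(f"pics/{tag}.png",im)
    print("look",r[0].round(4),round(r[1],3)); return r[0]
def pick(p,a=np.pi/4,s=.02,d=0):
    effector.open_jaws()
    fl=min((1,-1),key=lambda f:dist(up(grasp(p,a,s,d,f),.1)))
    T=grasp(p,a,s,d,fl); go(up(T,.1)); print("joint cost ok, q",np.round(manip.current_q(),2))
    manip.servo_line(T[:3,3],vel=.12); effector.close(30); g=manip.current_finger_gap()
    A=T4(R.from_quat(manip.current_tcp_rot()),manip.current_tool_pos())
    H=inhand(p,T); H[0,3]=0  # jaws centre the pot
    manip.servo_line(T[:3,3]+[0,0,.25],vel=.25); print("gap",g,manip.current_finger_gap(),"err",(A[:3,3]-T[:3,3]).round(4)); return H
def put(H,xy,phis=np.radians([-10,-5,0,5,10])):
    phi=min(phis,key=lambda f:dist(place(xy,.2,f,H))); go(place(xy,.2,phi,H)); print("phi",np.degrees(phi),np.round(manip.current_q(),2))
    T=place(xy,.2,phi,H); manip.servo_line(place(xy,.082,phi,H)[:3,3],vel=.1); manip.sleep(.2); f0=manip.current_force()[2]
    for z in np.arange(.080,.066,-.001):
        manip.servo_line(place(xy,z,phi,H)[:3,3],vel=.03); f=manip.current_force()[2]
        if f-f0>4: break
    print("touch z",round(z,4),"df",round(f-f0,1),"F",np.round(manip.current_force(),1))
    effector.open_jaws(); B=place(xy,z,phi,H); t=B[:3,2]
    manip.servo_line(B[:3,3]-.09*t,vel=.15); manip.servo_line(B[:3,3]-.09*t+[0,0,.12],vel=.25); print("t",manip.current_clock())
E
python3 - <<'E'
from h import *
p=look([.4435,-.2204,-1.54],"l3")
H=pick(p)
im,C=shot("scene"); cv2.imwrite("pics/s3.png",im)
np.save("H.npy",H); print(manip.current_clock())
E
```

```text
look [ 0.4449 -0.2176 -1.5209] 0.153
joint cost ok, q [-0.1   0.48 -0.08  2.22  1.1   0.96  2.12]
gap 0.05378048197569661 0.05376973650829018 err [0.     0.     0.0001]
8.2917
```

```bash
python3 -c "
import cv2,numpy as np
cv2.imwrite('pics/c3.png',np.hstack([cv2.imread('pics/l3.png'),cv2.imread('pics/s3.png')])[::,:,:][:, :, :] if 0 else cv2.resize(np.vstack([cv2.imread('pics/l3.png'),cv2.imread('pics/s3.png')]),(480,600)))"
```

```text
(no output)
```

View pics/c3.png

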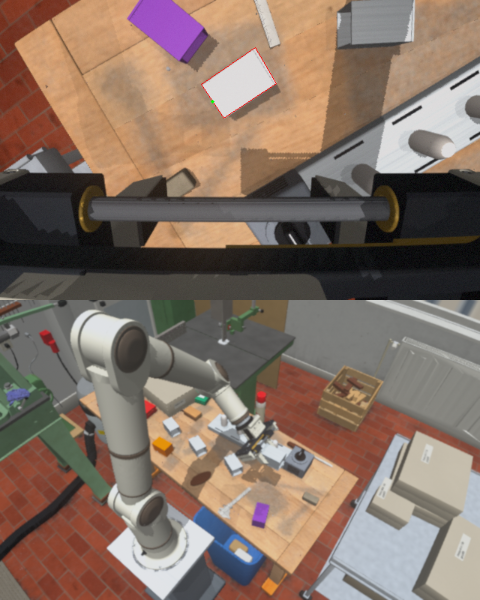

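The wrist fit sits on the silvery pot, clear of the purple decoy, and pot 3 is now held (gap 53.8 mm).

```bash
python3 - <<'E'
from h import *
put(np.load("H.npy"),pegs[3])
im,C=shot("wrist"); cv2.imwrite("pics/p3.png",im)
E
```

```text
phi 10.0 [ 1.33  0.71 -1.3   2.13  1.58  0.29  0.67]
touch z 0.072 df 6.1 F [-1.  -1.   4.6]
t 16.55
```

View pics/p3.png

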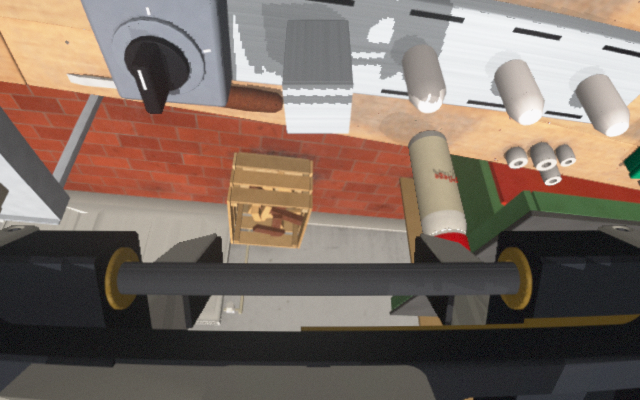

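Pot 3 is upright over peg 3, at (318,70) in the picture, with its rim down and the knob still off. Next is pot 2.

```bash
python3 - <<'E'
from h import *
p=look([.4695,-.0149,-2.0523],"l2")
assert np.hypot(p[0]-.4695,p[1]+.0149)<.012
H=pick(p); assert .050<manip.current_finger_gap()<.057
put(H,pegs[2],np.radians([-5,0,5]))
p=look([.4523,.1949,-1.929],"l1"); print(manip.current_clock())
cv2.imwrite("pics/c2.png",cv2.resize(np.vstack([cv2.imread('pics/l2.png')[:240],cv2.imread('pics/l1.png')[:240]]),(640,480)))
E
```

```text
look [ 0.4684 -0.0143 -2.0183] 0.053
joint cost ok, q [ 0.29  1.   -1.03  1.73  1.    1.82  1.57]
gap 0.05362799990655886 0.053662910556686705 err [ 0.     -0.      0.0001]
phi 5.0 [ 1.09  0.62 -1.29  2.21  1.89  0.46  0.06]
touch z 0.072 df 7.5 F [-2.8 -1.4  5.2]
t 29.8833
look [ 0.4539  0.1958 -1.9289] 0.021
30.8833
```

View pics/c2.png

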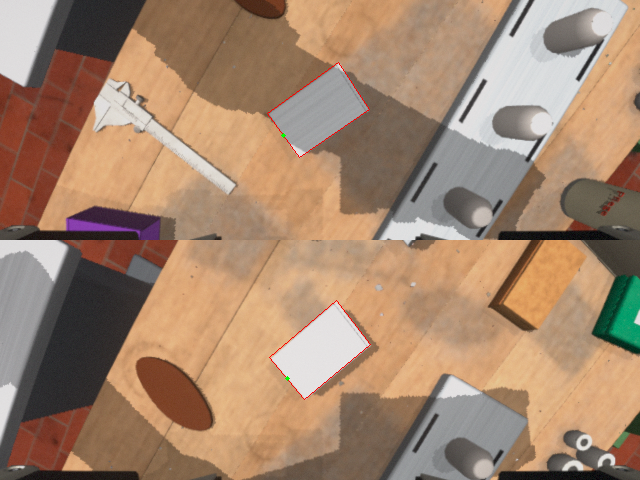

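Both fits sit tightly on the pots, with the green mouth mark on the -y side. Continuing with pots 1 and 0.

```bash
python3 - <<'E'
from h import *
p=look([.4539,.1958,-1.9289])
H=pick(p); assert .050<manip.current_finger_gap()<.057
put(H,pegs[1],np.radians([-5,0,5]))
p=look([.4666,.3874,-1.8653],"l0")
assert np.hypot(p[0]-.4666,p[1]-.3874)<.012
H=pick(p); assert .050<manip.current_finger_gap()<.057
put(H,pegs[0],np.radians([-5,0,5]))
manip.move_pose([.60,.02,.36],toolR(-Z,[0,1,0]).as_quat())
im,C=shot("wrist")
for g in pegs:
    r=.027; q=proj(C,[[g[0]+a*r,g[1]+b*r,.115] for a,b in((1,1),(1,-1),(-1,-1),(-1,1))]).astype(int); cv2.polylines(im,[q],True,(0,0,255),1)
cv2.imwrite("pics/all.png",im); print(manip.current_clock())
E
```

```text
look [ 0.4538  0.1956 -1.9296] 0.021
joint cost ok, q [-0.26  0.93 -0.72  1.52  0.72  1.75 -1.55]
gap 0.05385267725388526 0.05374050656595371 err [ 0.0001 -0.      0.0001]
phi 5.0 [-1.01  0.37  0.93  2.26  4.05  0.24  0.45]
touch z 0.072 df 6.3 F [-2.3 -0.2  5.3]Traceback (most recent call last):
  File "<stdin>", line 4, in <module>
  File "h.py", line 88, in put
    manip.servo_line(B[:3,3]-.09*t,vel=.15); manip.servo_line(B[:3,3]-.09*t+[0,0,.12],vel=.25); print("t",manip.current_clock())
    ~~~~~~~~~~~~~~~~^^^^^^^^^^^^^^^^^^^^^^^
bench.PlanningError: the arm cannot follow that straight line within its joint ranges
```

```bash
python3 - <<'E'
s=open('h.py').read()
s=s.replace("""    manip.servo_line(B[:3,3]-.09*t,vel=.15); manip.servo_line(B[:3,3]-.09*t+[0,0,.12],vel=.25);""","""    leave(B[:3,3],t);""")
s+='''
def leave(b,t):
    """back out of a placed pot: along the fingers if possible, else straight up"""
    for ways in ([-.09*t],[-.05*t,-.05*t+.1*Z],[.14*Z],[-.02*t,-.02*t+.14*Z]):
        try:
            for w in ways: manip.servo_line(b+w,vel=.15)
            break
        except manip.PlanningError: print("way failed",ways)
    c=np.array(manip.current_tool_pos())
    try: manip.servo_line(c+[0,0,.1],vel=.25)
    except manip.PlanningError: print("no rise",c)
'''
open('h.py','w').write(s)
E
python3 - <<'E'
from h import *
t=R.from_quat(manip.current_tcp_rot()).apply(Z); print(t.round(2),manip.current_finger_gap())
leave(np.array(manip.current_tool_pos()),t); print(manip.current_tool_pos())
p=look([.4666,.3874,-1.8653],"l0"); print(manip.current_clock())
assert np.hypot(p[0]-.4666,p[1]-.3874)<.012
H=pick(p); assert .050<manip.current_finger_gap()<.057
put(H,pegs[0],np.radians([-5,0,5]))
manip.move_pose([.60,.02,.36],toolR(-Z,[0,1,0]).as_quat())
im,C=shot("wrist")
for g in pegs:
    r=.027; q=proj(C,[[g[0]+a*r,g[1]+b*r,.115] for a,b in((1,1),(1,-1),(-1,-1),(-1,1))]).astype(int); cv2.polylines(im,[q],True,(0,0,255),1)
cv2.imwrite("pics/all.png",im); print(manip.current_clock())
E
```

```text
[ 0.7   0.06 -0.71] 0.09208735085205283
way failed [array([-0.06339732, -0.00554144,  0.06364017])]
no rise [0.6277421  0.07810824 0.21342419]
[0.6277421  0.07810824 0.21342419]
look [ 0.4681  0.3882 -1.8579] 0.025
46.875
joint cost ok, q [-0.6   1.12 -0.65  1.05  0.69  1.94  1.64]
gap 0.054032770646130795 0.05354334205752186 err [0.0001 0.     0.0002]
phi 5.0 [ 0.6   0.67 -1.3   2.16  1.84  0.84 -0.19]
touch z 0.071 df 9.6 F [-4.3 -1.8  7.7]
t 59.225
60.5083
```

View pics/all.png

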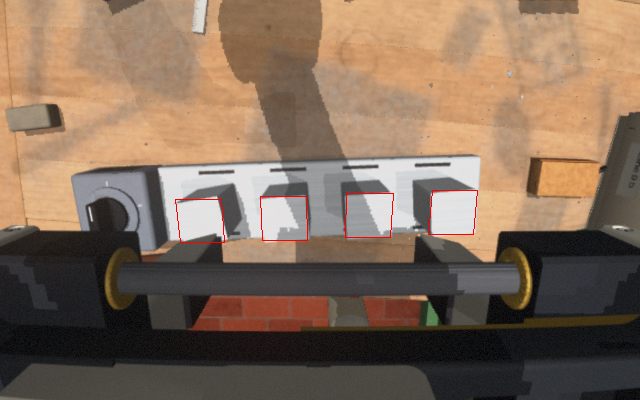

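All four pots sit on their predicted outlines (image x about 200, 285, 369 and 453), and the knob's white line still points at the robot (off). Now the timer.

```bash
python3 - <<'E'
from h import *
u=pegs[0]-pegs[3]; u/=np.linalg.norm(u); c=pegs[3]-.135*u; yaw=np.arctan2(-u[0],u[1])
pos=np.array([c[0],c[1],.107-GD])
def ori(th,f): a=yaw-th+np.pi/2; return toolR(-Z,f*np.array([np.cos(a),np.sin(a),0])).as_quat()
best=None
for f in (1,-1):
    manip_q=[manip.solve_ik(pos+[0,0,.0],ori(th,f)) for th in (0,.7,1.4)]
    if any(q is None for q in manip_q): continue
    s=max(np.abs(np.diff(np.array(manip_q),axis=0)).max(),0); print(f,[np.round(q,2) for q in manip_q])
    if best is None or s<best[0]: best=(s,f)
f=best[1]; effector.open_jaws()
manip.move_pose(pos+[0,0,.12],ori(0,f)); manip.servo_line(pos,vel=.12); effector.close(30); print("gap",manip.current_finger_gap())
for th in np.arange(.2,1.41,.2):
    manip.servo_line(pos,ori(th,f)); print(round(th,2),"tz",np.round(manip.current_wrist_torque()[2],3),np.round(manip.current_force(),1))
effector.open_jaws(); manip.servo_line(pos+[0,0,.12],vel=.15); 
manip.move_pose([.60,.02,.36],toolR(-Z,[0,1,0]).as_quat())
im,C=shot("wrist"); cv2.imwrite("pics/k.png",im); im,C=shot("top"); cv2.imwrite("pics/kt.png",im); print(manip.current_clock())
E
```

```text
1 [array([ 0.83,  0.87, -0.81,  1.47,  0.67,  1.1 ,  1.49]), array([ 0.77,  0.82, -0.7 ,  1.48,  0.57,  1.05,  0.85]), array([ 0.69,  0.78, -0.57,  1.48,  0.46,  1.01,  0.22])]
-1 [array([ 0.48,  0.72, -0.24,  1.49,  0.19,  0.95, -1.34]), array([-0.37,  1.2 ,  1.35,  1.52, -1.18,  1.38, -1.16]), array([-0.37,  1.2 ,  1.35,  1.52, -1.18,  1.38, -1.86])]
gap 0.014267646737852087
0.2 tz 0.115 [ 0.6 -1.9 -0.6]
0.4 tz 0.053 [-0.2 -2.2 -0.3]
0.6 tz 0.029 [ 0.7 -2.5  0.1]
0.8 tz -0.086 [ 1.6 -4.6 -0.3]
1.0 tz -0.163 [-0.1 -5.   0.4]
1.2 tz -0.081 [ 0.5 -5.2 -0.3]
1.4 tz 0.074 [-0.7 -5.6  0.5]
70.2833
```

View pics/k.png

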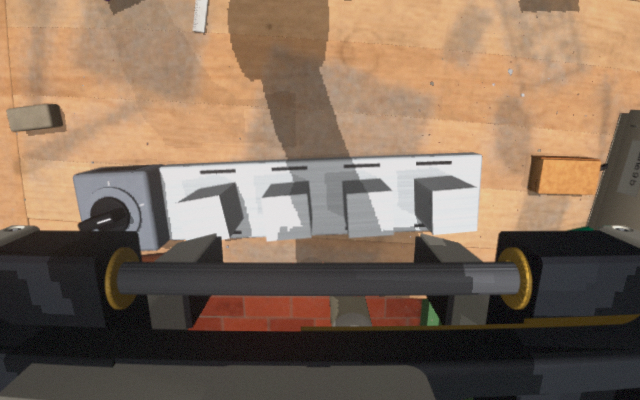

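```bash
python3 - <<'E'
from h import *
im=cv2.imread("pics/k.png"); C=cam("wrist")
cv2.imwrite("pics/kz.png",np.hstack([cv2.resize(im[150:260,60:260],(600,330)),]))
g=cv2.cvtColor(im,cv2.COLOR_BGR2HSV)[205:232,80:126]
ys,xs=np.where((g[...,2]>140)&(g[...,1]<60)); 
P=unproj(C,np.c_[xs+80,ys+205],.114)[:,:2]; print(len(P)); 
if len(P)>4:
    d=np.linalg.svd(P-P.mean(0))[2][0]; print("line dir deg",np.degrees(np.arctan2(d[1],d[0])),P.mean(0))
E
```

```text
172
line dir deg 63.349295680611085 [ 0.647751   -0.26156441]
```

View pics/kz.png

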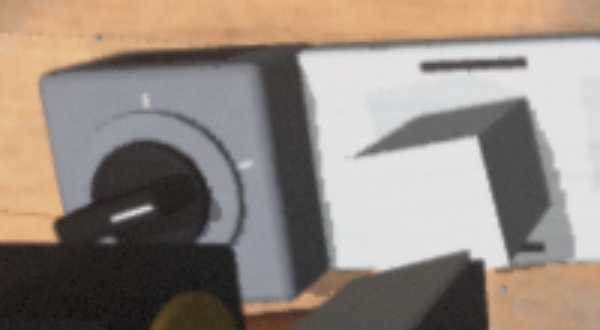

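```bash
python3 - <<'E'
from h import *
print(np.abs(manip.current_force()).max(), manip.current_clock()); manip.hand_in()
E
```

```text
0.7269338175852518 70.2833
the job is handed in; nothing more can be done
```

All four steel pots are upside down over pegs 0–3, and the timer knob was turned clockwise past its click afterwards. I handed the job in at 70 s of robot time.

- **Pots:** each one met the tray with its centre 71–72 mm up (72.5 mm is fully seated). In the last wrist picture before the timer was turned, all four lay on their predicted outlines, and they looked the same in the final picture.
- **Timer:** the white line points at the "on" tick, about 1.27–1.3 rad by eye. An automatic reading of the line's direction came out unreliable because it picked up other bright pixels, so I discarded it. The knob resisted and then pulled on past the hump, as expected.
- **Mishap:** one planned retreat after pot 1 was refused by the planner. The gripper had already let go, so I backed out by a shorter line and a rise instead.
- **Other things:** nothing seemed to have been knocked aside. The cork block and whetstone look unmoved, and I did not touch the orange or purple look-alikes. The arm ended clear of the stand with under 1 N on the tool.

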